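Set the lane dividers of a display tray with a hooked spacer gauge

TASK

Set up the steel display tray for croquettes: take the wide white setting gauge, hook it over each sliding divider in turn, beginning with the one nearest the left end wall, and draw that divider left until the spacer body meets the end wall or the divider set before, so that the first three lanes from the left all get the gauge's width. Do not shift dividers that are already set, leave the croquette, the narrow gauge, the salt shaker and the tape roll alone, and stand the gauge upright on the counter again when you are done.

Things in the scene. Friction and masses are not known exactly. Their poses are not given: they have to be found in the camera images.
- lane_tray: Open stainless tray standing fixed on the counter, inside 180 mm along its x, 266 mm along its y, upright walls. Origin: its centre at counter height; z up. y points to its left end wall (inner face at y = +133 mm; right end wall -133 mm). Floor 6 mm, rim 44 mm above the counter; rolled rim 8 mm thick outside the walls. Three alike dividers stand across it, numbered from the left.
- divider_1 (a joint): Divider nearest the left end: clear distance (m) from the left end wall's inner face to the divider's left face; grows to the right (tray -y). A plain steel blade 3 mm thick spanning the tray along x; top edge 44 mm, foot 8 mm above the counter; clips over the rims at both ends (47 mm high). Slides along tray y only; about 6 N moves it, it stays where left. Starts too far right.
- divider_2 (a joint): Same for the middle divider: distance (m) from the left end wall's inner face to its left face. Slides with the same 6 N friction; starts too far right, at least 70 mm beyond where the first belongs. All dividers' rim clips reach at most 6 mm inside the tray's long walls; between them only the plain blade stands up.
- divider_3 (a joint): Same for the right-hand divider: distance (m) from the left end wall's inner face to its left face; same friction; starts too far right.
- tray_end (a point): Middle of the inner face of the tray's left end wall, 34 mm above the counter.
- divider_1_left (a point): Middle of the left face (tray +y side) of the divider nearest the left end, 34 mm above the counter.
- divider_1_right (a point): Middle of that divider's right face, 3 mm from the left one.
- divider_2_left (a point): Middle of the left face of the middle divider, 34 mm above the counter.
- divider_2_right (a point): Middle of its right face.
- divider_3_left (a point): Middle of the left face of the right-hand divider, 34 mm above the counter.
- gauge: The wide gauge: white plastic, loose, 0.1 to 0.2 kg, upright on the counter left or right of the tray, any yaw. 40 mm along x, 75 mm along y, block 34 mm high; origin: centre of its underside; z up. Along y: solid spacer body from +37.5 to -19.5 mm, slot 10 mm wide to -29.5 mm (open below and at both ends, 22 mm deep), hooked lip to -37.5 mm. Grip 28 x 28 mm over the origin, 34 to 80 mm high.
- gauge_face (a point): Middle of the spacer body's end face (gauge y = +37.5 mm), 10 mm above its underside. In use this face looks left, gauge y along tray y, the blade in the slot, underside about 24 mm above the counter; drawn left, the lip pulls the blade until the face meets the end wall or the divider before it: the clear gap is then 57 + 10 - 3 = 64 mm.
- small_gauge: A second gauge for narrower lanes, same shape and material but 54 mm along y (body 36 mm), loose, standing on the counter; not to be used.
- croquette: Fried croquette, 35 x 56 x 21 mm, loose on the tray floor between the left end wall and the first divider, its long side roughly across the lane, anywhere along the lane; stays where it lies. Origin: centre of its underside. The lowered gauge would touch it if it came down over it.
- salt_shaker: Salt shaker, 44 mm across, 90 mm tall, loose on the counter left or right of the tray; stays. Origin: centre of its underside. (Fixed surroundings: behind the work, from about x = 0.74 m on, tall stacks of clear containers stand on a raised shelf; a spray bottle 222 mm tall stands at the back left corner, a wipes tub 142 mm tall at the front left corner; the rest is low.)
- tape_roll: Roll of brown tape lying flat, 96 mm across, 48 mm high, loose on the counter left or right of the tray; stays. Origin: centre of its underside.
Things that resemble listed ones, but are neither listed nor needed, are in the scene too. What is shaped like the gauge but blue or yellow is not meant.

How it is judged (in metres and radians):
On the way, in this order (a step that is already met when the one before it is completed fails the run):
1. the wide gauge is hooked over the first divider, its body against the left end wall, and that divider stands 64 mm from the wall (height (world z) of gauge between 0.012 and 0.036 m and y of gauge_face in the frame of tray_end between -0.004 and 0.003 m and y of divider_1_left in the frame of tray_end between -0.0665 and -0.0615 m and x of gauge_face in the frame of tray_end between -0.09 and 0.09 m and angle between the y axis of gauge and the y axis of lane_tray, either way round below 0.1 rad), for 0.1 s.
2. the gauge is hooked over the second divider, its body against the first, and the two stand 64 mm apart (height (world z) of gauge between 0.012 and 0.036 m and y of gauge_face in the frame of divider_1_right between -0.004 and 0.003 m and y of divider_2_left in the frame of divider_1_right between -0.0665 and -0.0615 m and x of gauge_face in the frame of divider_1_right between -0.09 and 0.09 m and angle between the y axis of gauge and the y axis of lane_tray, either way round below 0.1 rad), for 0.1 s.
3. the gauge is hooked over the third divider, its body against the second, and the two stand 64 mm apart (height (world z) of gauge between 0.012 and 0.036 m and y of gauge_face in the frame of divider_2_right between -0.004 and 0.003 m and y of divider_3_left in the frame of divider_2_right between -0.0665 and -0.0615 m and x of gauge_face in the frame of divider_2_right between -0.09 and 0.09 m and angle between the y axis of gauge and the y axis of lane_tray, either way round below 0.1 rad), for 0.1 s.
At the end, for the whole second after the job is handed in: Each of the first three lanes from the left end wall is 64 mm wide (within 2.5 mm), the wide gauge stands upright and at rest on the counter, and the croquette (within 12 mm), the narrow gauge, the salt shaker and the tape roll (within 20 mm) are where they were (y of divider_1_left in the frame of tray_end between -0.0665 and -0.0615 m and y of divider_2_left in the frame of divider_1_right between -0.0665 and -0.0615 m and y of divider_3_left in the frame of divider_2_right between -0.0665 and -0.0615 m and height (world z) of gauge between -0.003 and 0.003 m and angle between gauge's own z axis and vertical below 0.08 rad and linear speed of gauge below 0.01 m/s and distance of croquette from where it was at the start of the episode below 0.012 m and distance of each of small_gauge, salt_shaker, tape_roll from where it was at the start of the episode below 0.02 m); the robot touches nothing.
It fails at once if the croquette, the narrow gauge, the salt shaker or the tape roll is pushed away (distance of croquette from where it was at the start of the episode above 0.012 m or distance of any of small_gauge, salt_shaker, tape_roll from where it was at the start of the episode above 0.02 m).
It also fails if it takes over 61 s, if anything falls off the work surface, if the arm or the gripper's body presses on something with over 40 N, if the wrist force passes 120 N, or if a joint passes its speed limit or range.

ROBOT

A 6-joint arm with a two-finger parallel gripper is mounted at the origin on a cart in front of the work surface, level with it; the furniture and walls round the work are solid. World frame = base frame: x ahead of the robot, y to its left, z up, the work surface at z = 0. Lengths are in mm, angles in rad, forces in N, time in s.
With the tool pointing down it reaches from about 375 to 975 mm from the base axis. Payload 3.8 kg.
Tool frame: the origin (TCP) lies at the very end of the fingers, on their centre line; the grasp point (between the pads) lies 19 mm behind it; z points along the fingers, y is the line along which they close (so a half turn about z gives the same grasp; the last joint's range is limited). The gripper opens to 85 mm and grips with 20 to 120 N. Pads are 22 mm wide; open, the fingers measure 114 mm over their backs; the gripper's body (76 mm by 85 mm) begins 54 mm behind the grasp point. The pads swing forward as they close: fully open they stand 13 mm farther back than shut.
Start: joints at [-1.278, 0.264, 1.604, -0, 1.274, -0.037], TCP at [218.596, -638.619, 231.28] pointing down, gripper open.
Joint ranges: [-2.63, 2.63], [-0.94, 2.18], [0.31, 2.57], [-1.31, 4.45], [0, 2.66], [-2.55, 2.55]. Speed limits (rad/s): [2.57, 2.57, 3.14, 3.14, 3.14, 3.14].

INTERFACE

Orientations are given as a 3x3 rotation matrix whose columns are the frame's x, y, z axes.
In Python, from bench import r, camera, camera_model gives the robot as it stands. The module is installed in compiled form; this text tells all that it offers.
- The arm moves only by the tool step_arm, never from a script. Its argument "commands" is a list of rows, each a list of 6 numbers: the shift along the tool's x, y, z scaled (see below), then the turn, a rotation vector about the tool's x, y, z scaled (see below). A call has exactly 5 rows; each row is the pose to reach, as a shift and turn from the pose commanded when the call began, along the tool's axes at that moment, turning the shorter way round; what a row does not reach only later rows make up. The controller multiplies each number of a shift by 30 cm and each number of a turn by pi rad. A row lasts 1/12 s, in which the tool goes at most 41.7 mm and 7.16 degrees, less where a joint would pass 70% of its speed; a pose out of reach is approached as far as the arm can. A call with a number of a shift or a turn outside -1 to 1 is refused whole. A call with a gripper value outside its range is refused whole. "claw" is the finger opening in mm, from 0 to 85.4, set as the call begins (left out, the last holds). The fingers move at their own pace and stop on an object; "newtons" is the grip in N (left out, the last holds). Time passes only in rows, so rows that repeat a pose let the fingers close, or fill a call up. It gives the time, the measured TCP pose, the force, the opening and the grip force at its end, in the units of the state.
- r.get_obs(): the state, without advancing time (a new reading comes with each control period).
- camera(name): name is "scene" or "side" or "wrist"; returns the picture (400x640x3 uint8, blue, green, red); there is no depth.
- camera_model(name): a dict with "intrinsics" (3x3 intrinsics, pixels), "D" ([k1, k2, p1, p2, k3] as OpenCV has them; the pictures are not rectified), "origin" and "orientation" of the camera in the world. Camera axes: x right, y down, z forward; pixel columns grow to the right and rows downward; lengths in mm; the calibration is good to about 2 mm. A picture is of the moment at which its call begins: read the wrist's pose just before it. camera_model takes no time and is no camera call; for the wrist camera it gives the pose at the moment of the call.
- r.finish_job(): hands the job in; it is judged then, once.
The state is a dict: "clock": time; "q": joint angles; "qvel": joint speeds; "tau": joint torques, N m; "tool_pos": TCP position; "tcp_rot": TCP orientation; "ft_force": force on the tool from outside, world axes, zero at the start; "ft_torque": the same for the moment, N m; "finger_gap": finger opening in mm; "gripper_force": force on a finger pad.
Only numpy, scipy, OpenCV 4.12 (cv2) and the standard library are available. Lean on these libraries where they do the work, as an engineer would, in place of code of your own. Each camera call takes 0.05 s, during which the arm holds its last target. There are 200 camera calls.

## Working session

There is one attempt and no reset: what is moved stays moved. The work goes in short steps, Python scripts to look and compute and a tool call to move; the robot and the scene stay as the last step left them, time stands still between calls to the robot, and variables do not carry over. Pictures are saved under pics/ and viewed, at most 10 in all, crops included, and the job is handed in when it is done.

Besides the shell and the picture viewer there is one more tool, called after ">>>" as name(argument=value, ...), one argument or row to a line, values as JSON. step_arm: Moves the arm, as the interface text tells. Shifts and turns lie within -1 to 1; 1 stands for 30 cm of shift or pi rad of turn. Its arguments: {"type":"object","properties":{"commands":{"type":"array"},"claw":{"type":"number"},"newtons":{"type":"number"}},"required":["commands"]}

```bash
mkdir -p pics; python3 - <<'E'
from bench import r,camera,camera_model
import cv2,numpy as np
o=r.get_obs();print(o['clock'],o['tool_pos'],np.round(o['tcp_rot'],3).tolist(),o['finger_gap'])
for n in ['scene','side']:
    m=camera_model(n);cv2.imwrite(f'pics/{n}0.png',camera(n));print(n,np.round(m['origin'],1),np.round(m['orientation'],3).tolist(),np.round(m['intrinsics'],1).tolist(),m['D'])
E
```

```text
0.0 [ 218.40671899 -637.90237672  229.9685075 ] [[0.946, 0.324, -0.001], [0.324, -0.946, 0.002], [0.0, -0.002, -1.0]] 85.42036076704652
scene [-294.3 -534.9  574.6] [[0.546, -0.41, 0.731], [-0.838, -0.262, 0.479], [-0.005, -0.874, -0.487]] [[383.3, 0.0, 322.2], [0.0, 383.3, 199.4], [0.0, 0.0, 1.0]] [-0.07781581  0.          0.          0.          0.        ]
side [ 468.7 -805.5  730.4] [[0.999, -0.017, 0.03], [-0.035, -0.639, 0.769], [0.006, -0.769, -0.639]] [[364.7, 0.0, 316.0], [0.0, 364.7, 195.9], [0.0, 0.0, 1.0]] [-0.06142391  0.          0.          0.          0.        ]
```

View pics/scene0.png

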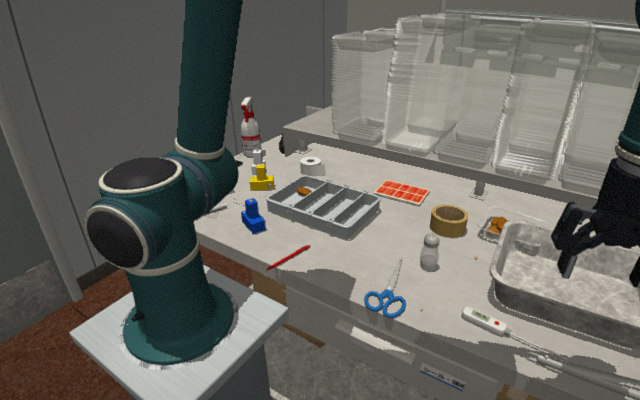

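View pics/side0.png

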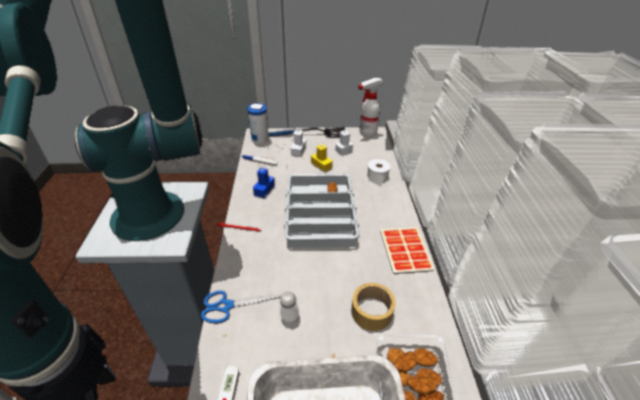

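The scene view shows the tray at about (323,207). The side view shows two white gauges beyond it at about (298,142) and (344,142), with the shaker at (289,310) and the tape at (374,305). Next I'll compute rough positions.

```bash
cat > h.py <<'E'
from bench import r,camera,camera_model
import cv2,numpy as np
def ray(m,px):
    p=cv2.undistortPoints(np.array(px,float).reshape(-1,1,2),np.array(m['intrinsics']),np.array(m['D'])).reshape(-1,2)
    return np.c_[p,np.ones(len(p))]@np.array(m['orientation']).T
def plane(m,px,z):
    d=ray(m,px);o=np.array(m['origin']);return (o+d*((z-o[2])/d[:,2])[:,None])[:,:2]
def proj(m,P):
    R=np.array(m['orientation']);return cv2.projectPoints(np.array(P,float).reshape(-1,1,3),cv2.Rodrigues(R.T)[0],-R.T@np.array(m['origin']),np.array(m['intrinsics']),np.array(m['D']))[0].reshape(-1,2)
def moves(target,Rt=None):
    o=r.get_obs();R=np.array(o['tcp_rot']);s=R.T@(np.array(target)-o['tool_pos'])/300
    t=np.zeros(3) if Rt is None else cv2.Rodrigues(R.T@Rt)[0].ravel()/np.pi
    return np.round(np.r_[s,t],4).tolist()
E
python3 - <<'E'
from h import *
m=camera_model('side');np.set_printoptions(precision=0,suppress=True)
print('tray rim',plane(m,[(291,177),(352,177),(357,237),(288,238)],44).tolist())
print('gauges base',plane(m,[(298,153),(345,152)],0).tolist(),'yellow',plane(m,[(322,166)],0),'shaker',plane(m,[(290,322)],0),'tape',plane(m,[(374,305)],30),'white roll',plane(m,[(378,175)],20))
a=cv2.imread('pics/side0.png');b=cv2.imread('pics/scene0.png')
cv2.imwrite('pics/c0.png',np.hstack([cv2.resize(a[125:200,280:370],(400,333),interpolation=2),cv2.resize(b[140:215,230:320],(400,333),interpolation=2)]))
E
```

```text
tray rim [[426.1913477663413, 115.89820799513802], [618.064679057366, 110.88723672768197], [602.3401805530776, -149.31647490518185], [423.18464608830357, -147.7036515824642]]
gauges base [[446.31151857704685, 320.9982640024248], [618.9321081895258, 323.4662414958989]] yellow [[530. 236.]] shaker [[ 431. -364.]] tape [[ 618. -346.]] white roll [[710. 152.]]
```

View pics/c0.png

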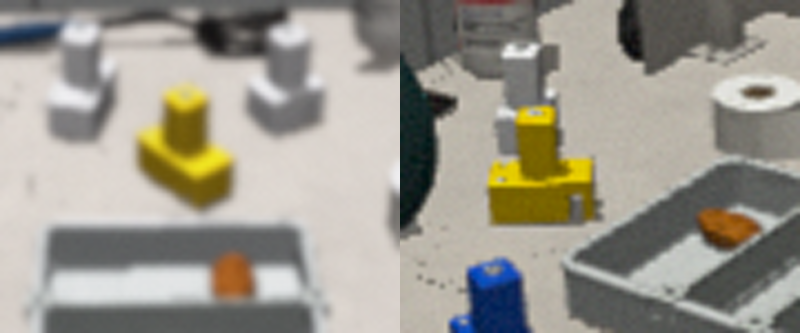

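The left white gauge looks longer, but it isn't certain. I'll move the wrist camera over there, rotating on the way.

>>> step_arm(
  commands=[
    [0.087,-0.104,-0.04,0,0,-0.039],
    [0.174,-0.208,-0.08,0,0,-0.078],
    [0.261,-0.312,-0.12,0,0,-0.117],
    [0.348,-0.416,-0.16,0,0,-0.156],
    [0.43,-0.515,-0.2,0,0,-0.195],
  ],
)

```text
clock: 0.52
tool_pos: [290.1, -450.1, 290.3]
tcp_rot: [[0.583, 0.812, -0.001], [0.812, -0.583, 0.001], [0.001, -0.001, -1.0]]
ft_force: [0.5, 0.1, -0.9]
finger_gap: 85.7
gripper_force: 0.0
```

```bash
python3 -c "
from h import *
print(moves([530,170,330],np.array([[0,1,0],[1,0,0],[0,0,-1.]]))); o=r.get_obs();print(o['clock'],o['tool_pos'],o['q'])"
```

```text
[2.1454, -0.5568, -0.1297, -0.0003, -0.0004, -0.1983]
0.5167 [ 290.07767087 -450.10707914  290.33873077] [-1.04497975e+00 -3.25797470e-02  1.82439408e+00  2.20577361e-04
  1.35133877e+00 -4.22012388e-01]
```

>>> step_arm(
  commands=[
    [0.132,-0.034,-0.008,0,0,-0.0395],
    [0.264,-0.068,-0.016,0,0,-0.079],
    [0.396,-0.102,-0.024,0,0,-0.1185],
    [0.528,-0.136,-0.032,0,0,-0.158],
    [0.66,-0.17,-0.04,0,0,-0.1975],
  ],
)

```text
clock: 0.93
tool_pos: [365.1, -260.0, 302.6]
tcp_rot: [[0.002, 1.0, -0.0], [1.0, -0.002, 0.0], [0.0, -0.0, -1.0]]
ft_force: [0.3, 0.7, 0.3]
finger_gap: 85.5
gripper_force: 0.0
```

>>> step_arm(
  commands=[
    [0.128,0.048,-0.01,0,0,0],
    [0.256,0.096,-0.02,0,0,0],
    [0.384,0.144,-0.03,0,0,0],
    [0.512,0.192,-0.04,0,0,0],
    [0.64,0.24,-0.05,0,0,0],
  ],
)

```text
clock: 1.35
tool_pos: [438.6, -68.6, 317.7]
tcp_rot: [[0.008, 1.0, 0.0], [1.0, -0.008, -0.0], [-0.0, 0.0, -1.0]]
ft_force: [1.2, -0.2, -0.2]
finger_gap: 85.6
gripper_force: 0.0
```

>>> step_arm(
  commands=[
    [0.128,0.048,-0.01,0,0,0],
    [0.256,0.096,-0.02,0,0,0],
    [0.384,0.144,-0.03,0,0,0],
    [0.512,0.192,-0.04,0,0,0],
    [0.64,0.24,-0.05,0,0,0],
  ],
)

```text
clock: 1.77
tool_pos: [512.2, 123.0, 332.5]
tcp_rot: [[0.008, 1.0, -0.0], [1.0, -0.008, -0.0], [-0.0, -0.0, -1.0]]
ft_force: [0.5, -1.1, 0.6]
finger_gap: 85.2
gripper_force: 0.0
```

```bash
python3 -c "
from h import *
print(moves([530,170,330],np.array([[0,1,0],[1,0,0],[0,0,-1.]]))); o=r.get_obs();print(o['clock'],o['tool_pos'],o['q'])
m=camera_model('wrist');print(m['origin'],np.round(m['orientation'],3).tolist(),m['intrinsics'],m['D']);np.save('m1.npy',m);cv2.imwrite('pics/w1.png',camera('wrist'))"
```

```text
[0.1573, 0.0583, 0.0084, -0.0001, 0.0001, -0.0024]
1.7667 [512.15457565 122.95571354 332.53510163] [ 1.88425433e-01 -6.62600845e-02  1.78070754e+00 -1.55382157e-04
  1.42756669e+00  1.95952353e-01]
[512.89222909 206.29937824 475.6608522 ] [[1.0, -0.006, -0.003], [-0.007, -0.947, -0.322], [-0.001, 0.322, -0.947]] [[319.60243859   0.         319.61011138]
 [  0.         319.60243859 197.92998281]
 [  0.           0.           1.        ]] [-0.06431519  0.          0.          0.          0.        ]
```

View pics/w1.png

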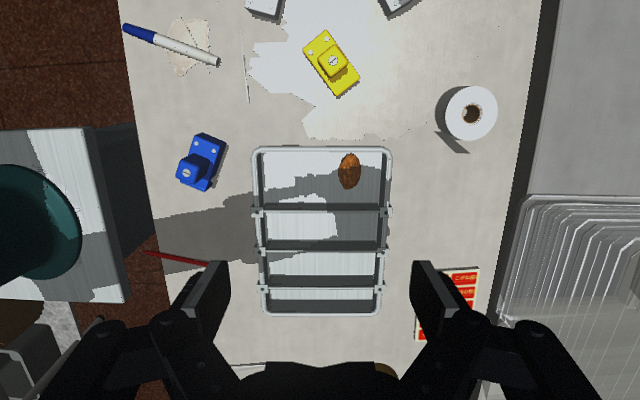

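The wrist view shows the tray (corners ≈ (255,150), (390,150), (380,312), (264,313)), with dividers at rows ≈210, 251 and 289 and the croquette at (349,170). The gauges are cut off at the top, so I'll move 130 mm further left.

>>> step_arm(
  commands=[
    [0.1,0,0,0,0,0],
    [0.2,0.01,0,0,0,0],
    [0.3,0.02,0,0,0,0],
    [0.4,0.03,0,0,0,0],
    [0.45,0.03,0,0,0,0],
  ],
)

```text
clock: 2.23
tool_pos: [522.0, 258.4, 331.9]
tcp_rot: [[0.006, 1.0, -0.001], [1.0, -0.006, 0.001], [0.001, -0.001, -1.0]]
ft_force: [0.2, 0.3, 0.2]
finger_gap: 85.6
gripper_force: 0.0
```

>>> step_arm(
  commands=[
    [0,0,0,0,0,0],
    [0,0,0,0,0,0],
    [0,0,0,0,0,0],
    [0,0,0,0,0,0],
    [0,0,0,0,0,0],
  ],
)

```text
clock: 2.65
tool_pos: [522.3, 254.4, 333.0]
tcp_rot: [[0.009, 1.0, 0.0], [1.0, -0.009, -0.0], [-0.0, 0.0, -1.0]]
ft_force: [-0.8, -1.0, 0.5]
finger_gap: 85.3
gripper_force: 0.0
```

```bash
python3 -c "
from h import *
o=r.get_obs();print(o['clock'],o['tool_pos'],o['q'])
m=camera_model('wrist');np.save('m2.npy',m);cv2.imwrite('pics/w2.png',camera('wrist'))"
```

```text
2.65 [522.34394976 254.40880712 332.95276759] [ 4.10569964e-01  3.97120177e-02  1.67527491e+00 -3.44106484e-04
  1.42653057e+00  4.20112106e-01]
```

View pics/w2.png

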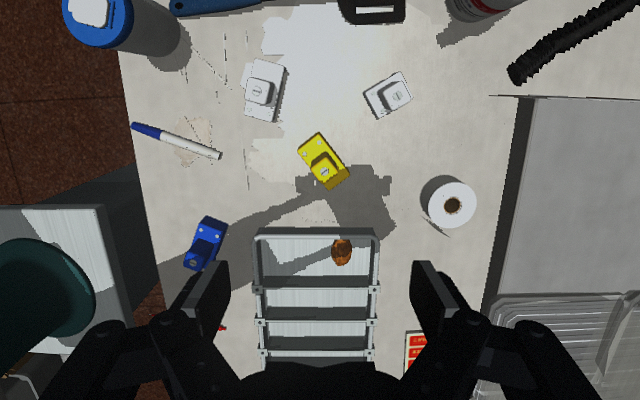

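```bash
python3 -c "
from h import *
a=cv2.imread('pics/w2.png');b=cv2.imread('pics/side0.png');c=cv2.imread('pics/scene0.png')
cv2.imwrite('pics/c2.png',np.hstack([cv2.resize(a[50:130,225:305],(560,560),interpolation=2),cv2.resize(b[125:160,285:300+11],(230,560*1),interpolation=2)[:, :230]]))
m=np.load('m2.npy',allow_pickle=True).item();np.set_printoptions(precision=1,suppress=True)
print(plane(m,[(258,59),(288,66),(275,123),(243,119),(265,90)],34))
print(plane(m,[(363,94),(400,71),(412,94),(376,119)],34))
"
```

```text
[[444.1 377.2]
 [482.5 368.1]
 [462.2 295.4]
 [418.9 301.4]
 [451.  338.6]]
[[580.7 332.3]
 [628.2 361.2]
 [646.1 332.3]
 [599.3 299.6]]
```

View pics/c2.png

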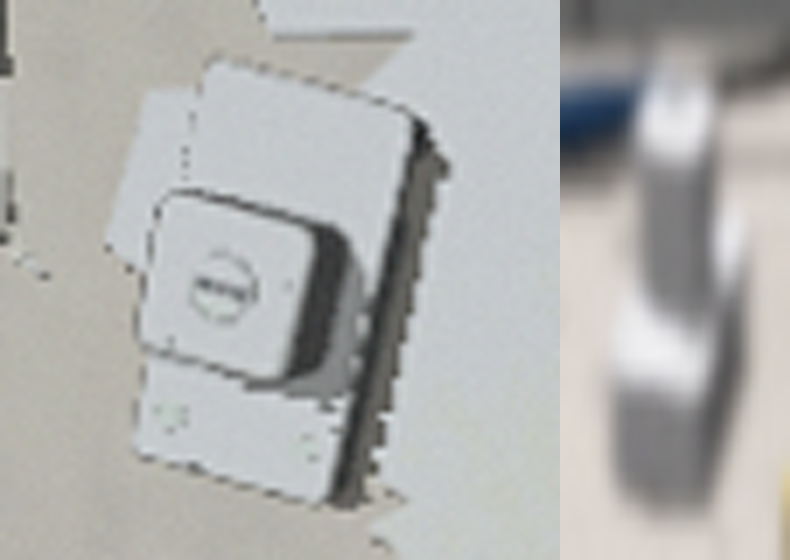

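The left gauge measures about 40×76 mm, so it's the wide one, centred near (451,337) with its long axis about 16.5° off world y. The rivet marks are at its near (−y) end. Now a tray crop for measurement.

```bash
python3 -c "
from h import *
a=cv2.imread('pics/w1.png')
c=cv2.resize(a[140:320,240:400],None,fx=3.3,fy=3.3,interpolation=cv2.INTER_CUBIC)
d=cv2.imread('pics/w2.png')[125:195,290:355]
cv2.imwrite('pics/c3.png',np.hstack([c,cv2.resize(d,(270,c.shape[0]*1),interpolation=2)]))
"
```

```text
(no output)
```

View pics/c3.png

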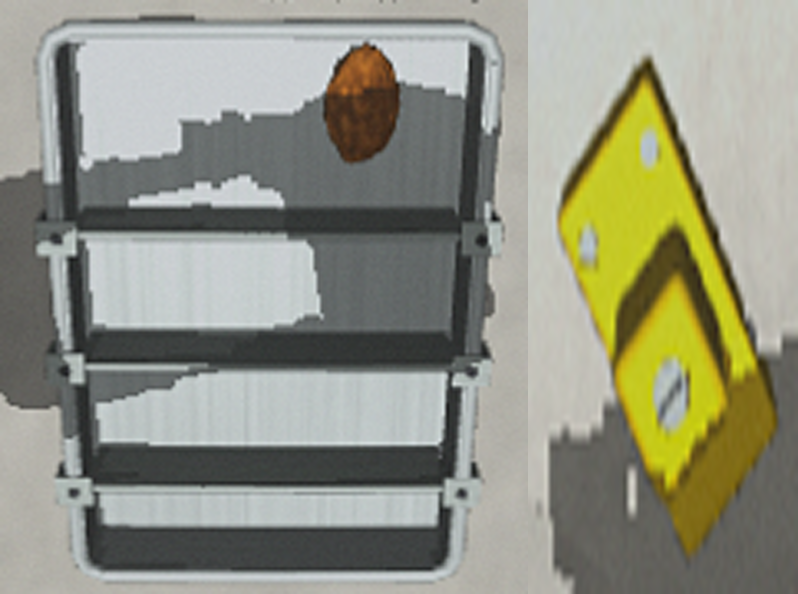

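```bash
python3 -c "
from h import *
np.set_printoptions(precision=1,suppress=True)
m=np.load('m1.npy',allow_pickle=True).item()
f=lambda p,z:plane(m,np.array(p)/3.3-[[.35,.35]]+[[240,140]],z)
print('end inner',f([(80,40),(460,40)],44))
print('end outer',f([(80,22),(460,26)],42))
print('right outer',f([(105,579),(435,577)],42))
for n,a in dict(d1=[(80,233),(460,231)],d2=[(90,366),(455,365)],d3=[(98,489),(447,488)]).items(): print(n,f(a,44))
print('side outL',f([(38,100),(76,560)],42),'outR',f([(501,100),(466,540)],42))
print('croq',f([(362,42),(358,162),(324,110),(400,100)],14))
m=np.load('m2.npy',allow_pickle=True).item()
print('grip top',plane(m,[(265-2,91)],80))
a=cv2.imread('pics/w2.png')
"
```

```text
end inner [[436.1 126.4]
 [593.2 125.4]]
end outer [[436.2 133.5]
 [593.3 130.9]]
right outer [[ 430.6 -145.9]
 [ 596.2 -145.7]]
d1 [[430.8  41. ]
 [597.6  40.9]]
d2 [[431.2 -24.4]
 [599.  -25. ]]
d3 [[430.8 -91.1]
 [598.9 -91.6]]
side outL [[ 416.4  100.6]
 [ 416.8 -134.3]] outR [[ 612.3   99.4]
 [ 610.4 -123.5]]
croq [[555.4 119.1]
 [554.8  63.6]
 [539.   88.2]
 [573.1  92.6]]
grip top [[456.1 337.4]]
```

```bash
python3 -c "
from h import *
np.set_printoptions(precision=1,suppress=True)
m=np.load('m2.npy',allow_pickle=True).item()
f=lambda p,z:plane(m,np.array(p)/7-[[.4,.4]]+[[225,50]],z)
B=f([(207,58),(415,112),(332,503),(133,455)],34);G=f([(153,193),(318,230),(292,382),(138,345)],80)
print(B,B.mean(0),G,G.mean(0))
for Q in (B,G): d=Q[0]-Q[3]+Q[1]-Q[2];print(np.degrees(np.arctan2(d[0],d[1])))
a=np.radians(73.5);Rt=np.array([[-np.sin(a)*-1*-1,np.cos(a),0],[np.cos(a),np.sin(a),0],[0,0,-1]]);print(np.linalg.det(Rt));c=(B.mean(0)+G.mean(0))/2
print(moves([*c,140],Rt))
"
```

```text
[[439.2 378.7]
 [477.2 368.6]
 [458.3 297.5]
 [420.2 307.2]] [448.7 338. ] [[437.5 353.3]
 [465.  346.9]
 [459.2 322.2]
 [433.1 328.7]] [448.7 337.8]
14.926953105593023
11.570691283575828
1.0000000000000002
[0.2756, -0.2485, 0.6432, 0.0001, 0.0001, -0.4113]
```

>>> step_arm(
  commands=[
    [0.06,-0.05,0.04,0,0,-0.039],
    [0.12,-0.1,0.08,0,0,-0.078],
    [0.18,-0.15,0.12,0,0,-0.117],
    [0.24,-0.2,0.16,0,0,-0.156],
    [0.276,-0.25,0.2,0,0,-0.195],
  ],
  claw=60,
)

```text
clock: 3.12
tool_pos: [447.5, 339.8, 272.5]
tcp_rot: [[-0.573, 0.82, 0.001], [0.82, 0.573, 0.001], [0.0, 0.001, -1.0]]
ft_force: [-0.2, -0.3, 1.2]
finger_gap: 59.8
gripper_force: 0.0
```

>>> step_arm(
  commands=[
    [0,0,0.06,0,0,-0.039],
    [0,0,0.12,0,0,-0.078],
    [0,0,0.18,0,0,-0.117],
    [0,0,0.24,0,0,-0.156],
    [0,0,0.3,0,0,-0.195],
  ],
)

```text
clock: 3.53
tool_pos: [448.2, 338.6, 182.3]
tcp_rot: [[-0.94, 0.341, 0.001], [0.341, 0.94, 0.0], [-0.001, 0.001, -1.0]]
ft_force: [0.1, -0.2, 0.2]
finger_gap: 60.3
gripper_force: 0.0
```

>>> step_arm(
  commands=[
    [0,0,0.03,0,0,-0.03],
    [0,0,0.06,0,0,-0.03],
    [0,0,0.09,0,0,-0.03],
    [0,0,0.12,0,0,-0.03],
    [0,0,0.12,0,0,-0.03],
  ],
)

```text
clock: 3.95
tool_pos: [447.1, 338.2, 144.9]
tcp_rot: [[-0.966, 0.258, -0.002], [0.258, 0.966, -0.002], [0.002, -0.002, -1.0]]
ft_force: [0.3, -0.6, -0.2]
finger_gap: 60.2
gripper_force: 0.0
```

```bash
cat >> h.py <<'E'
def down(deg): # tool pointing down, tool y at yaw deg
    a=np.radians(deg);return np.array([[-np.sin(a),np.cos(a),0],[np.cos(a),np.sin(a),0],[0,0,-1.]])
E
python3 -c "
from h import *
print(moves([448.7,338,140],down(75)),moves([448.7,338,40],down(75)));o=r.get_obs();print(o['clock'],o['tool_pos'],o['q'])
m=camera_model('wrist');np.save('m3.npy',m);cv2.imwrite('pics/w3.png',camera('wrist'))
cv2.imwrite('pics/s3.png',camera('side'))
"
```

```text
[-0.0053, 0.0006, 0.0165, -0.0007, -0.0006, 0.0001] [-0.0059, 0.0013, 0.3498, -0.0007, -0.0006, 0.0001]
3.95 [447.13964833 338.2455588  144.94209766] [ 6.03192953e-01  1.21325179e-01  1.93885367e+00  1.23408709e-05
  1.08411426e+00 -7.06258817e-01]
```

View pics/w3.png

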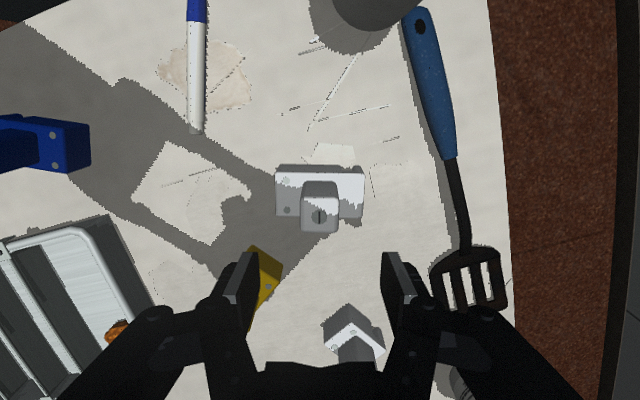

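The gauge is right below the open fingers and centred, with its rivets at the image-left (−y) end. I'll descend and grip.

>>> step_arm(
  commands=[
    [-0.006,0.001,0.09,0,0,0],
    [-0.006,0.001,0.18,0,0,0],
    [-0.006,0.001,0.26,0,0,0],
    [-0.006,0.001,0.33,0,0,0],
    [-0.006,0.001,0.348,0,0,0],
  ],
)

```text
clock: 4.47
tool_pos: [447.9, 337.7, 39.6]
tcp_rot: [[-0.966, 0.257, -0.004], [0.257, 0.966, -0.003], [0.003, -0.004, -1.0]]
ft_force: [-1.7, -1.2, -1.1]
finger_gap: 60.1
gripper_force: 0.0
```

>>> step_arm(
  commands=[
    [0,0,0,0,0,0],
    [0,0,0,0,0,0],
    [0,0,0,0,0,0],
    [0,0,0,0,0,0],
    [0,0,0,0,0,0],
  ],
  claw=20,
  newtons=60,
)

```text
clock: 4.88
tool_pos: [451.2, 340.0, 44.4]
tcp_rot: [[-0.967, 0.256, 0.003], [0.256, 0.967, 0.002], [-0.003, 0.003, -1.0]]
ft_force: [0.4, -0.1, 3.0]
finger_gap: 27.2
gripper_force: 59.6
```

>>> step_arm(
  commands=[
    [0,0,0,0,0,0],
    [0,0,0,0,0,0],
    [0,0,0,0,0,0],
    [0,0,0,0,0,0],
    [0,0,0,0,0,0],
  ],
)

```text
clock: 5.3
tool_pos: [451.2, 340.0, 44.4]
tcp_rot: [[-0.967, 0.256, 0.003], [0.256, 0.967, 0.002], [-0.002, 0.003, -1.0]]
ft_force: [0.2, 0.8, 7.6]
finger_gap: 27.1
gripper_force: 59.9
```

Gripped at 27 mm. I'll lift it, carry it toward the tray while turning, and check which end the slot is on.

>>> step_arm(
  commands=[
    [0,0,-0.05,0,0,0],
    [0,0,-0.12,0,0,0],
    [0,0,-0.2,0,0,0],
    [0,0,-0.28,0,0,0],
    [0,0,-0.35,0,0,0],
  ],
)

```text
clock: 5.72
tool_pos: [449.6, 338.9, 148.7]
tcp_rot: [[-0.967, 0.256, 0.0], [0.256, 0.967, 0.0], [-0.0, 0.0, -1.0]]
ft_force: [-0.5, 0.3, -0.4]
finger_gap: 27.5
gripper_force: 59.2
```

>>> step_arm(
  commands=[
    [-0.066,-0.12,0,0,0,0.039],
    [-0.133,-0.24,0,0,0,0.078],
    [-0.2,-0.36,0,0,0,0.117],
    [-0.266,-0.48,0,0,0,0.156],
    [-0.332,-0.6,0,0,0,0.195],
  ],
)

```text
clock: 6.13
tool_pos: [499.6, 137.8, 147.5]
tcp_rot: [[-0.639, 0.769, 0.0], [0.769, 0.639, 0.0], [-0.0, 0.0, -1.0]]
ft_force: [0.9, -0.9, -1.5]
finger_gap: 27.2
gripper_force: 59.5
```

>>> step_arm(
  commands=[
    [-0.05,-0.04,0,0,0,0.039],
    [-0.1,-0.08,0,0,0,0.078],
    [-0.15,-0.12,0,0,0,0.117],
    [-0.2,-0.17,0,0,0,0.156],
    [-0.2,-0.17,0,0,0,0.195],
  ],
)

```text
clock: 6.55
tool_pos: [498.7, 57.6, 147.1]
tcp_rot: [[-0.078, 0.997, -0.001], [0.997, 0.078, -0.002], [-0.002, -0.001, -1.0]]
ft_force: [0.5, 0.1, -2.0]
finger_gap: 27.6
gripper_force: 59.6
```

```bash
python3 -c "
from h import *
o=r.get_obs();t=np.array(o['tool_pos']);R=np.array(o['tcp_rot']);print(o['clock'],t,R[:,1],o['q'],o['finger_gap'])
out=[]
for n in ['scene','side','wrist']:
    m=camera_model(n);im=camera(n);c=proj(m,[t-[0,0,25]])[0].astype(int);print(n,c)
    h=45 if n=='wrist' else 25
    if n=='wrist': h=70
    y0=max(c[1]-h,0);x0=max(c[0]-h,0);k=im[y0:y0+2*h,x0:x0+2*h];out.append(cv2.resize(k,(266,266) if 0 else (400,400) if n!='x' else 0,interpolation=2))
out=[cv2.resize(q,(395,395),interpolation=2)[:, :] for q in out]
cv2.imwrite('pics/c4.png',np.vstack([np.hstack(out[:2]),np.zeros((5,790,3),np.uint8)])[:400]);cv2.imwrite('pics/c4w.png',out[2])
big=np.hstack([cv2.resize(np.vstack(out[:2]),(300,600)),cv2.resize(out[2],(500,600))]);cv2.imwrite('pics/c5.png',big)
"
```

```text
6.55 [498.66150734  57.62382927 147.11897728] [ 0.9969612   0.0778917  -0.00111939] [ 6.65316254e-02  6.90514204e-03  2.05643006e+00 -1.81355658e-03
  1.07935930e+00 -1.05833086e-02] 27.596999530104124
scene [300 169]
side [314 166]
wrist [318 243]
```

View pics/c5.png

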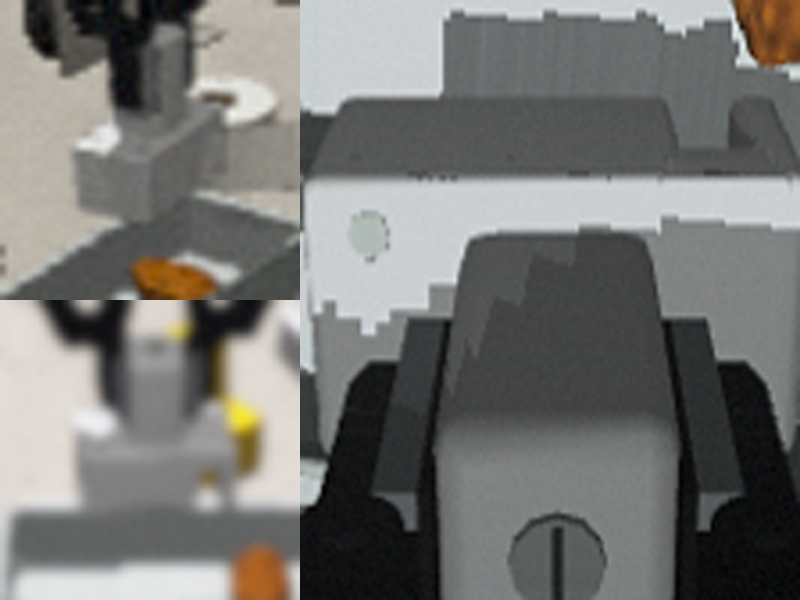

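The wrist crop shows the slot at image right, i.e. at the tool +y end. So the body face is at tool −y, and tool y has to point to world −y. I'll turn the remaining ~94° above the tray.

>>> step_arm(
  commands=[
    [0,0,0,0,0,0.039],
    [0,0,0,0,0,0.078],
    [0,0,0,0,0,0.117],
    [0,0,0,0,0,0.156],
    [0,0,0,0,0,0.195],
  ],
)

```text
clock: 7.12
tool_pos: [499.3, 61.5, 147.3]
tcp_rot: [[0.503, 0.864, -0.0], [0.864, -0.503, 0.0], [0.0, -0.0, -1.0]]
ft_force: [0.2, -0.6, -1.4]
finger_gap: 27.2
gripper_force: 59.6
```

>>> step_arm(
  commands=[
    [0,0,0,0,0,0.039],
    [0,0,0,0,0,0.078],
    [0,0,0,0,0,0.117],
    [0,0,0,0,0,0.156],
    [0,0,0,0,0,0.195],
  ],
)

```text
clock: 7.53
tool_pos: [499.3, 61.6, 147.3]
tcp_rot: [[0.909, 0.418, -0.0], [0.418, -0.909, 0.0], [-0.0, -0.0, -1.0]]
ft_force: [0.4, -0.2, -1.5]
finger_gap: 27.0
gripper_force: 59.6
```

>>> step_arm(
  commands=[
    [0,0,0.02,0,0,0.035],
    [0,0,0.05,0,0,0.07],
    [0,0,0.08,0,0,0.105],
    [0,0,0.1,0,0,0.135],
    [0,0,0.1,0,0,0.135],
  ],
)

```text
clock: 7.95
tool_pos: [498.0, 61.4, 115.8]
tcp_rot: [[1.0, 0.01, -0.003], [0.01, -1.0, -0.0], [-0.003, -0.0, -1.0]]
ft_force: [-0.1, 0.4, -0.9]
finger_gap: 27.0
gripper_force: 59.6
```

```bash
python3 -c "
from h import *
print(moves([490,65.5,110],down(-90)));o=r.get_obs();print(o['clock'],o['tool_pos'],o['q'])"
```

```text
[-0.0265, -0.0139, 0.0193, 0.0, 0.001, 0.0031]
7.95 [498.00103141  61.42162207 115.76712014] [7.29288342e-02 4.29271802e-02 2.08353069e+00 2.42954658e-04
 1.01828950e+00 1.63371572e+00]
```

Next I'll align, settle, and check the slot against divider 1 in the wrist image.

>>> step_arm(
  commands=[
    [-0.026,-0.014,0.02,0,0,0.003],
    [-0.026,-0.014,0.02,0,0,0.003],
    [-0.026,-0.014,0.02,0,0,0.003],
    [-0.026,-0.014,0.02,0,0,0.003],
    [-0.026,-0.014,0.02,0,0,0.003],
  ],
)

```text
clock: 8.37
tool_pos: [492.0, 65.0, 111.9]
tcp_rot: [[1.0, -0.0, 0.001], [-0.0, -1.0, 0.0], [0.001, -0.0, -1.0]]
ft_force: [0.0, -0.0, -0.4]
finger_gap: 27.5
gripper_force: 59.6
```

```bash
python3 -c "
from h import *
print(moves([490,65.5,110],down(-90)));o=r.get_obs();print(o['clock'],o['tool_pos'])
t=np.array(o['tool_pos']);m=camera_model('wrist');im=camera('wrist');cv2.imwrite('pics/w6.png',im)
# gauge outline projections: slot bottom corner edges on camera-side (x+20)
g=t-[0,0,44.4]
for y in (37.5,-19.5,-29.5,-37.5): print(y,proj(m,[g+[20,y,0],g+[20,y,34]]).round(1).tolist())
print('d1',proj(m,[[530,41,44],[600,41,44]]).round(1).tolist())
"
```

```text
[-0.0067, -0.0018, 0.0063, -0.0, -0.0003, -0.0001]
8.3667 [492.02241017  64.97330502 111.9053222 ]
37.5 [[259.5, 196.9], [247.8, 217.8]]
-19.5 [[351.3, 197.0], [357.3, 218.0]]
-29.5 [[367.4, 197.0], [376.4, 218.0]]
-37.5 [[380.2, 197.0], [391.7, 218.0]]
d1 [[355.6, 160.5], [359.3, 48.0]]
```

```bash
python3 -c "
import cv2
im=cv2.imread('pics/w6.png');print(im.shape)
cv2.imwrite('pics/c6.png',cv2.resize(im[60:260,200:440],(720,600),interpolation=cv2.INTER_CUBIC))"
```

```text
(400, 640, 3)
```

View pics/c6.png

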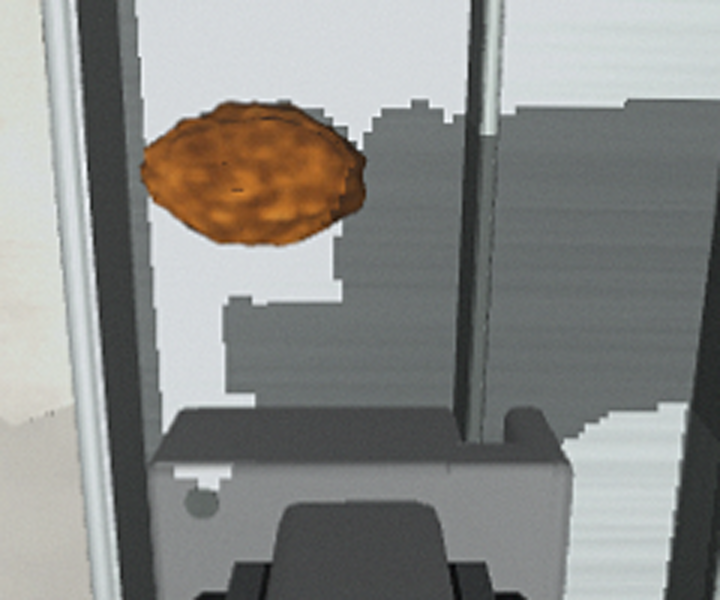

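The slot matches the prediction, but the blade top sits ~6 px (about 4 mm) right of where I predicted. I'll re-measure it from this closer view.

```bash
python3 -c "
from h import *
np.set_printoptions(precision=1,suppress=True)
m=camera_model('wrist');im=cv2.imread('pics/w6.png');g=cv2.cvtColor(im,6).astype(int)
for row in (75,90,130,160): print(row,g[row,346:374].tolist(),'|',g[row,212:246].tolist())
print(plane(m,[(361.5,160),(363,75)],44), plane(m,[(229,115),(226,75)],44), m['origin'])
o=r.get_obs();print(o['clock'],o['tool_pos'])
"
```

```text
75 [217, 215, 217, 215, 218, 216, 215, 216, 220, 201, 80, 58, 60, 60, 74, 115, 165, 206, 202, 184, 133, 160, 218, 216, 215, 215, 216, 213] | [219, 218, 200, 149, 181, 196, 207, 218, 216, 205, 175, 172, 202, 206, 132, 56, 64, 66, 63, 66, 64, 64, 64, 64, 64, 65, 61, 63, 112, 120, 120, 116, 113, 107]
90 [215, 216, 216, 215, 215, 216, 217, 219, 215, 167, 50, 57, 59, 62, 89, 143, 196, 209, 191, 158, 144, 221, 216, 214, 213, 216, 214, 214] | [214, 217, 219, 197, 152, 178, 195, 209, 217, 217, 203, 178, 169, 204, 227, 141, 58, 62, 62, 65, 61, 64, 66, 63, 62, 66, 66, 61, 58, 116, 119, 114, 117, 115]
130 [109, 109, 107, 109, 108, 107, 106, 113, 42, 46, 48, 47, 48, 67, 99, 104, 104, 96, 92, 105, 109, 104, 106, 105, 107, 105, 102, 108] | [215, 218, 219, 217, 217, 217, 222, 145, 175, 192, 207, 219, 218, 208, 176, 169, 223, 218, 88, 59, 63, 61, 62, 61, 61, 61, 64, 61, 63, 62, 64, 92, 124, 122]
160 [114, 113, 111, 112, 112, 114, 91, 41, 42, 48, 39, 64, 77, 105, 103, 104, 86, 91, 111, 111, 111, 112, 111, 112, 109, 110, 110, 112] | [214, 215, 216, 216, 215, 215, 217, 215, 213, 188, 158, 186, 204, 218, 219, 212, 185, 178, 204, 205, 126, 57, 61, 61, 61, 59, 61, 58, 63, 62, 59, 62, 62, 102]
[[530.4  36.9]
 [584.4  38.1]] [[560.1 123.7]
 [584.7 123.7]] [575.5  64.7 255.2]
8.4167 [492.1  64.9 111.9]
```

The near view puts divider 1 at y≈37.8 and the wall at ≈123.7, a consistent −3 mm shift. Now I'll lower the gauge over the blade.

>>> step_arm(
  commands=[
    [-0.006,0.008,0,0,0,0],
    [-0.006,0.008,0.03,0,0,0],
    [-0.006,0.008,0.06,0,0,0],
    [-0.006,0.008,0.09,0,0,0],
    [-0.006,0.008,0.09,0,0,0],
  ],
)

```text
clock: 8.83
tool_pos: [487.5, 62.2, 81.4]
tcp_rot: [[1.0, -0.002, -0.005], [-0.002, -1.0, -0.0], [-0.005, 0.0, -1.0]]
ft_force: [-0.9, -0.5, -0.1]
finger_gap: 27.0
gripper_force: 59.6
```

>>> step_arm(
  commands=[
    [0,0,0.015,0,0,0],
    [0,0,0.03,0,0,0],
    [0,0,0.047,0,0,0],
    [0,0,0.047,0,0,0],
    [0,0,0.047,0,0,0],
  ],
)

```text
clock: 9.25
tool_pos: [489.5, 62.4, 69.9]
tcp_rot: [[1.0, -0.002, -0.001], [-0.002, -1.0, -0.0], [-0.001, 0.0, -1.0]]
ft_force: [-0.8, -0.5, -1.3]
finger_gap: 27.5
gripper_force: 59.6
```

>>> step_arm(
  commands=[
    [0,-0.01,0,0,0,0],
    [0,-0.02,0,0,0,0],
    [0,-0.035,0,0,0,0],
    [0,-0.05,0,0,0,0],
    [0,-0.06,0,0,0,0],
  ],
)

```text
clock: 9.67
tool_pos: [490.1, 79.5, 70.4]
tcp_rot: [[1.0, -0.001, 0.001], [-0.001, -1.0, -0.003], [0.001, 0.003, -1.0]]
ft_force: [1.3, -5.8, -2.4]
finger_gap: 27.4
gripper_force: 59.6
```

>>> step_arm(
  commands=[
    [0,-0.003,0,0,0,0],
    [0,-0.006,0,0,0,0],
    [0,-0.009,0,0,0,0],
    [0,-0.012,0,0,0,0],
    [0,-0.015,0,0,0,0],
  ],
)

```text
clock: 10.08
tool_pos: [490.1, 83.8, 70.4]
tcp_rot: [[1.0, -0.001, 0.001], [-0.001, -1.0, -0.003], [0.001, 0.003, -1.0]]
ft_force: [0.7, -6.7, -3.0]
finger_gap: 27.2
gripper_force: 59.6
```

>>> step_arm(
  commands=[
    [0,-0.003,0,0,0,0],
    [0,-0.005,0,0,0,0],
    [0,-0.007,0,0,0,0],
    [0,-0.009,0,0,0,0],
    [0,-0.01,0,0,0,0],
  ],
)

```text
clock: 10.5
tool_pos: [490.2, 86.8, 70.4]
tcp_rot: [[1.0, -0.001, 0.001], [-0.001, -1.0, -0.003], [0.001, 0.003, -1.0]]
ft_force: [1.8, -6.2, -2.9]
finger_gap: 27.1
gripper_force: 59.6
```

>>> step_arm(
  commands=[
    [0,-0.002,0,0,0,0],
    [0,-0.004,0,0,0,0],
    [0,-0.006,0,0,0,0],
    [0,-0.008,0,0,0,0],
    [0,-0.01,0,0,0,0],
  ],
)

```text
clock: 10.92
tool_pos: [490.1, 87.6, 70.5]
tcp_rot: [[1.0, 0.0, 0.0], [0.0, -1.0, -0.007], [0.0, 0.007, -1.0]]
ft_force: [-0.0, -16.7, -0.5]
finger_gap: 27.2
gripper_force: 60.0
```

There's a force rise at y≈87.5, so the body is against the wall. I'll hold briefly, then back off to centre the blade in the slot.

>>> step_arm(
  commands=[
    [0,-0.002,0,0,0,0],
    [0,-0.002,0,0,0,0],
    [0,0,0,0,0,0],
    [0,0,0,0,0,0],
    [0,0,0,0,0,0],
  ],
)

```text
clock: 11.33
tool_pos: [490.1, 87.6, 70.6]
tcp_rot: [[1.0, 0.0, 0.0], [0.0, -1.0, -0.006], [0.0, 0.006, -1.0]]
ft_force: [0.6, -14.3, -0.5]
finger_gap: 27.1
gripper_force: 60.0
```

>>> step_arm(
  commands=[
    [0,0.008,0,0,0,0],
    [0,0.015,0,0,0,0],
    [0,0.023,0,0,0,0],
    [0,0.023,0,0,0,0],
    [0,0.023,0,0,0,0],
  ],
)

```text
clock: 11.75
tool_pos: [490.0, 84.4, 70.5]
tcp_rot: [[1.0, -0.002, 0.0], [-0.002, -1.0, 0.0], [0.0, -0.0, -1.0]]
ft_force: [-0.7, -0.2, -0.9]
finger_gap: 27.0
gripper_force: 60.4
```

```bash
python3 -c "
from h import *
o=r.get_obs();print(o['clock'],o['tool_pos'],o['ft_force'])
m=camera_model('wrist');g=cv2.cvtColor(camera('wrist'),6).astype(int)
for z in (44,): print(proj(m,[[540,60,z],[580,60,z],[540,125,z],[580,125,z]]).round(1).tolist())
for x,y in ((540,60),(580,60),(580,125)):
    u,v=proj(m,[[x,y,44]])[0].round().astype(int);print(x,y,u,v,g[v,u-14:u+15].tolist(),plane(m,[(u-14,v),(u+14,v)],44)[:,1])
"
```

```text
11.75 [489.95946287  84.39431464  70.47298113] [-0.68519155 -0.22771172 -0.87601427]
[[365.1, 154.6], [368.3, 76.0], [244.3, 154.8], [238.8, 76.4]]
540 60 365 155 [106, 108, 112, 110, 109, 114, 49, 44, 44, 45, 44, 44, 50, 75, 85, 108, 105, 105, 95, 78, 103, 109, 108, 110, 109, 106, 108, 108, 108] [67.56323529 52.48156762]
580 60 368 76 [218, 217, 218, 218, 223, 200, 82, 58, 64, 62, 62, 56, 55, 98, 129, 159, 205, 204, 197, 180, 157, 195, 220, 219, 218, 218, 218, 216, 218] [67.17383372 53.1118528 ]
580 125 239 76 [171, 173, 148, 165, 185, 197, 212, 217, 219, 220, 204, 186, 169, 183, 215, 226, 134, 68, 65, 64, 62, 64, 63, 65, 66, 65, 63, 64, 64] [132.02083936 117.82786526]
```

Divider 1 is set; the image gives a gap of ≈63–64 mm. I'll raise the gauge, go over divider 2 and measure it there.

>>> step_arm(
  commands=[
    [0,0,-0.03,0,0,0],
    [0,0,-0.07,0,0,0],
    [0,0,-0.11,0,0,0],
    [0,0,-0.15,0,0,0],
    [0,0,-0.15,0,0,0],
  ],
)

```text
clock: 12.22
tool_pos: [492.7, 84.5, 119.5]
tcp_rot: [[1.0, -0.002, 0.007], [-0.002, -1.0, 0.001], [0.007, -0.001, -1.0]]
ft_force: [1.5, 0.1, -1.2]
finger_gap: 27.2
gripper_force: 60.4
```

>>> step_arm(
  commands=[
    [0,0.08,0,0,0,0],
    [0,0.16,0,0,0,0],
    [0,0.24,0,0,0,0],
    [0,0.29,0,0,0,0],
    [0,0.29,0,0,0,0],
  ],
)

```text
clock: 12.63
tool_pos: [489.9, -5.2, 115.8]
tcp_rot: [[1.0, -0.004, 0.001], [-0.004, -1.0, -0.001], [0.001, 0.001, -1.0]]
ft_force: [-0.2, 0.3, -1.1]
finger_gap: 27.7
gripper_force: 60.6
```

>>> step_arm(
  commands=[
    [0,0,0,0,0,0],
    [0,0,0,0,0,0],
    [0,0,0,0,0,0],
    [0,0,0,0,0,0],
    [0,0,0,0,0,0],
  ],
)

```text
clock: 13.05
tool_pos: [489.7, -2.2, 115.3]
tcp_rot: [[1.0, -0.0, -0.0], [-0.0, -1.0, 0.0], [-0.0, -0.0, -1.0]]
ft_force: [-0.4, 0.5, -1.7]
finger_gap: 27.2
gripper_force: 60.6
```

```bash
cat > blade.py <<'E'
from h import *
import sys
o=r.get_obs();print(o['clock'],o['tool_pos'],o['ft_force'])
m=camera_model('wrist');g=cv2.cvtColor(camera('wrist'),6).astype(int)
for y in map(float,sys.argv[1:]):
  for x in (540,575):
    u,v=proj(m,[[x,y,44]])[0].round().astype(int);print(x,y,u,v,g[v,u-14:u+15].tolist(),plane(m,[(u-14,v),(u+14,v)],44)[:,1])
E
python3 blade.py -27 60
```

```text
13.05 [489.69758034  -2.22799985 115.27418698] [-0.39490387  0.50303261 -1.68432483]
540 -27.0 357 141 [115, 116, 112, 115, 114, 117, 119, 47, 46, 52, 43, 80, 97, 113, 110, 109, 85, 116, 112, 111, 113, 112, 113, 111, 112, 114, 112, 111, 113] [-17.69823778 -36.48749192]
575 -27.0 359 87 [118, 118, 118, 116, 115, 117, 117, 64, 56, 63, 73, 121, 163, 222, 214, 200, 172, 127, 151, 221, 215, 215, 216, 216, 213, 215, 216, 217, 217] [-18.22809991 -36.14074664]
540 60.0 228 141 [222, 222, 222, 222, 221, 222, 222, 221, 221, 219, 221, 221, 216, 157, 207, 210, 203, 123, 118, 58, 60, 61, 64, 63, 63, 63, 66, 63, 61] [69.21589834 50.15079724]
575 60.0 223 87 [220, 221, 222, 222, 221, 219, 222, 219, 219, 221, 219, 220, 223, 186, 165, 203, 211, 196, 164, 122, 74, 59, 60, 64, 63, 61, 63, 63, 64] [69.14205501 50.94523422]
```

Divider 2 is at y≈−27.0, so −2.4 is right for the hook. Descending.

>>> step_arm(
  commands=[
    [0,0,0.03,0,0,0],
    [0,0,0.06,0,0,0],
    [0,0,0.09,0,0,0],
    [0,0,0.1,0,0,0],
    [0,0,0.1,0,0,0],
  ],
)

```text
clock: 13.52
tool_pos: [488.0, -2.9, 83.3]
tcp_rot: [[1.0, -0.002, -0.004], [-0.002, -1.0, 0.0], [-0.004, -0.0, -1.0]]
ft_force: [-0.1, 0.2, -1.3]
finger_gap: 27.5
gripper_force: 60.6
```

>>> step_arm(
  commands=[
    [0,0,0.015,0,0,0],
    [0,0,0.03,0,0,0],
    [0,0,0.05,0,0,0],
    [0,0,0.05,0,0,0],
    [0,0,0.05,0,0,0],
  ],
)

```text
clock: 13.93
tool_pos: [489.3, -3.0, 69.8]
tcp_rot: [[1.0, -0.002, -0.001], [-0.002, -1.0, 0.0], [-0.001, -0.0, -1.0]]
ft_force: [0.2, 0.8, -1.4]
finger_gap: 27.4
gripper_force: 60.6
```

>>> step_arm(
  commands=[
    [0,-0.01,0,0,0,0],
    [0,-0.02,0,0,0,0],
    [0,-0.035,0,0,0,0],
    [0,-0.05,0,0,0,0],
    [0,-0.06,0,0,0,0],
  ],
)

```text
clock: 14.35
tool_pos: [490.0, 14.1, 70.4]
tcp_rot: [[1.0, -0.001, 0.001], [-0.001, -1.0, -0.003], [0.001, 0.003, -1.0]]
ft_force: [0.5, -7.1, -3.3]
finger_gap: 27.5
gripper_force: 60.3
```

>>> step_arm(
  commands=[
    [0,-0.003,0,0,0,0],
    [0,-0.006,0,0,0,0],
    [0,-0.009,0,0,0,0],
    [0,-0.012,0,0,0,0],
    [0,-0.012,0,0,0,0],
  ],
)

```text
clock: 14.77
tool_pos: [490.0, 17.7, 70.4]
tcp_rot: [[1.0, -0.001, 0.001], [-0.001, -1.0, -0.002], [0.001, 0.002, -1.0]]
ft_force: [1.1, -4.9, -3.3]
finger_gap: 27.4
gripper_force: 60.3
```

>>> step_arm(
  commands=[
    [0,-0.002,0,0,0,0],
    [0,-0.003,0,0,0,0],
    [0,-0.004,0,0,0,0],
    [0,-0.005,0,0,0,0],
    [0,-0.006,0,0,0,0],
  ],
)

```text
clock: 15.18
tool_pos: [490.0, 19.3, 70.4]
tcp_rot: [[1.0, -0.001, 0.001], [-0.001, -1.0, -0.003], [0.001, 0.003, -1.0]]
ft_force: [0.6, -6.4, -2.7]
finger_gap: 27.5
gripper_force: 60.3
```

>>> step_arm(
  commands=[
    [0,-0.001,0,0,0,0],
    [0,-0.0015,0,0,0,0],
    [0,-0.002,0,0,0,0],
    [0,-0.0025,0,0,0,0],
    [0,-0.003,0,0,0,0],
  ],
)

```text
clock: 15.6
tool_pos: [490.0, 20.2, 70.4]
tcp_rot: [[1.0, -0.001, 0.001], [-0.001, -1.0, -0.003], [0.001, 0.003, -1.0]]
ft_force: [1.2, -4.9, -3.0]
finger_gap: 27.1
gripper_force: 60.3
```

>>> step_arm(
  commands=[
    [0,-0.0005,0,0,0,0],
    [0,-0.001,0,0,0,0],
    [0,-0.0015,0,0,0,0],
    [0,-0.002,0,0,0,0],
    [0,-0.002,0,0,0,0],
  ],
)

```text
clock: 16.02
tool_pos: [490.0, 20.3, 70.4]
tcp_rot: [[1.0, -0.001, 0.001], [-0.001, -1.0, -0.003], [0.001, 0.003, -1.0]]
ft_force: [1.7, -8.6, -4.3]
finger_gap: 26.9
gripper_force: 60.3
```

Contact: the force rose and motion stopped at 20.3. I'll back off, raise the gauge and go to divider 3.

>>> step_arm(
  commands=[
    [0,0.006,0,0,0,0],
    [0,0.012,0,0,0,0],
    [0,0.018,0,0,0,0],
    [0,0.018,0,0,0,0],
    [0,0.018,0,0,0,0],
  ],
)

```text
clock: 16.43
tool_pos: [489.8, 16.7, 70.4]
tcp_rot: [[1.0, -0.002, 0.0], [-0.002, -1.0, 0.0], [0.0, -0.0, -1.0]]
ft_force: [0.3, 0.0, -0.8]
finger_gap: 27.3
gripper_force: 60.6
```

>>> step_arm(
  commands=[
    [0,0,-0.03,0,0,0],
    [0,0,-0.07,0,0,0],
    [0,0,-0.11,0,0,0],
    [0,0,-0.15,0,0,0],
    [0,0,-0.15,0,0,0],
  ],
)

```text
clock: 16.85
tool_pos: [492.3, 16.6, 118.9]
tcp_rot: [[1.0, -0.002, 0.006], [-0.002, -1.0, -0.0], [0.006, 0.0, -1.0]]
ft_force: [1.0, -0.3, -0.9]
finger_gap: 27.4
gripper_force: 60.7
```

>>> step_arm(
  commands=[
    [0,0.08,0,0,0,0],
    [0,0.16,0,0,0,0],
    [0,0.24,0,0,0,0],
    [0,0.287,0,0,0,0],
    [0,0.287,0,0,0,0],
  ],
)

```text
clock: 17.27
tool_pos: [489.8, -71.8, 115.6]
tcp_rot: [[1.0, -0.004, 0.001], [-0.004, -1.0, -0.001], [0.001, 0.001, -1.0]]
ft_force: [-1.2, -0.7, -2.9]
finger_gap: 27.6
gripper_force: 60.7
```

>>> step_arm(
  commands=[
    [0,0,0,0,0,0],
    [0,0,0,0,0,0],
    [0,0,0,0,0,0],
    [0,0,0,0,0,0],
    [0,0,0,0,0,0],
  ],
)

```text
clock: 17.68
tool_pos: [489.6, -68.8, 115.2]
tcp_rot: [[1.0, -0.0, -0.0], [-0.0, -1.0, 0.0], [-0.0, -0.0, -1.0]]
ft_force: [0.5, -0.6, -1.1]
finger_gap: 27.3
gripper_force: 60.7
```

```bash
python3 blade.py -94 -10 58
```

```text
17.6833 [489.5578146  -68.82941543 115.2227595 ] [ 0.49486961 -0.63065633 -1.10208874]
540 -94.0 357 141 [111, 112, 110, 110, 109, 119, 45, 47, 47, 46, 65, 94, 103, 103, 96, 92, 114, 112, 114, 113, 114, 114, 114, 113, 114, 112, 115, 113, 114] [ -84.29276956 -103.07976141]
575 -94.0 359 86 [116, 116, 115, 116, 116, 113, 46, 48, 54, 53, 72, 86, 108, 108, 104, 95, 101, 116, 115, 115, 117, 112, 113, 113, 111, 114, 111, 113, 110] [ -84.80934447 -102.70479453]
540 -10.0 233 141 [206, 208, 209, 208, 208, 208, 207, 202, 147, 172, 199, 200, 179, 126, 83, 58, 60, 59, 58, 59, 62, 59, 61, 57, 65, 93, 117, 111, 114] [ -0.80718705 -19.83719229]
575 -10.0 228 87 [205, 208, 206, 207, 205, 206, 208, 208, 209, 176, 170, 199, 208, 181, 156, 108, 60, 54, 60, 62, 59, 61, 60, 62, 60, 58, 56, 117, 113] [ -0.72677528 -18.88893541]
540 58.0 135 142 [204, 207, 203, 203, 204, 202, 203, 203, 205, 207, 165, 191, 197, 204, 147, 135, 77, 54, 49, 54, 54, 60, 54, 54, 58, 56, 55, 54, 57] [68.0619845  47.95298568]
575 58.0 126 89 [208, 204, 206, 204, 207, 205, 203, 205, 204, 204, 207, 151, 192, 200, 199, 147, 138, 84, 54, 52, 52, 51, 52, 54, 54, 58, 48, 54, 51] [67.93406081 48.64244007]
```

>>> step_arm(
  commands=[
    [0,-0.002,0.03,0,0,0],
    [0,-0.002,0.06,0,0,0],
    [0,-0.002,0.09,0,0,0],
    [0,-0.002,0.1,0,0,0],
    [0,-0.002,0.1,0,0,0],
  ],
)

```text
clock: 18.15
tool_pos: [487.9, -68.7, 83.2]
tcp_rot: [[1.0, -0.002, -0.004], [-0.002, -1.0, 0.001], [-0.004, -0.001, -1.0]]
ft_force: [0.1, 0.5, -1.5]
finger_gap: 27.0
gripper_force: 60.7
```

>>> step_arm(
  commands=[
    [0,0,0.015,0,0,0],
    [0,0,0.03,0,0,0],
    [0,0,0.05,0,0,0],
    [0,0,0.05,0,0,0],
    [0,0,0.05,0,0,0],
  ],
)

```text
clock: 18.57
tool_pos: [489.1, -68.9, 69.8]
tcp_rot: [[1.0, -0.002, -0.001], [-0.002, -1.0, 0.0], [-0.001, -0.0, -1.0]]
ft_force: [-1.0, 1.2, -0.6]
finger_gap: 27.4
gripper_force: 60.7
```

>>> step_arm(
  commands=[
    [0,-0.01,0,0,0,0],
    [0,-0.02,0,0,0,0],
    [0,-0.035,0,0,0,0],
    [0,-0.05,0,0,0,0],
    [0,-0.06,0,0,0,0],
  ],
)

```text
clock: 18.98
tool_pos: [489.9, -51.9, 70.4]
tcp_rot: [[1.0, -0.001, 0.001], [-0.001, -1.0, -0.003], [0.001, 0.003, -1.0]]
ft_force: [1.0, -5.4, -3.9]
finger_gap: 27.2
gripper_force: 60.3
```

>>> step_arm(
  commands=[
    [0,-0.003,0,0,0,0],
    [0,-0.006,0,0,0,0],
    [0,-0.009,0,0,0,0],
    [0,-0.012,0,0,0,0],
    [0,-0.012,0,0,0,0],
  ],
)

```text
clock: 19.4
tool_pos: [490.0, -48.4, 70.5]
tcp_rot: [[1.0, -0.001, 0.001], [-0.001, -1.0, -0.002], [0.001, 0.002, -1.0]]
ft_force: [0.6, -5.3, -3.5]
finger_gap: 27.1
gripper_force: 60.3
```

>>> step_arm(
  commands=[
    [0,-0.001,0,0,0,0],
    [0,-0.002,0,0,0,0],
    [0,-0.003,0,0,0,0],
    [0,-0.004,0,0,0,0],
    [0,-0.004,0,0,0,0],
  ],
)

```text
clock: 19.82
tool_pos: [490.0, -47.3, 70.4]
tcp_rot: [[1.0, -0.001, 0.001], [-0.001, -1.0, -0.003], [0.001, 0.003, -1.0]]
ft_force: [0.7, -6.6, -3.2]
finger_gap: 27.5
gripper_force: 60.3
```

>>> step_arm(
  commands=[
    [0,-0.0005,0,0,0,0],
    [0,-0.001,0,0,0,0],
    [0,-0.0015,0,0,0,0],
    [0,-0.002,0,0,0,0],
    [0,-0.0025,0,0,0,0],
  ],
)

```text
clock: 20.23
tool_pos: [489.9, -46.8, 70.4]
tcp_rot: [[1.0, -0.001, 0.001], [-0.001, -1.0, -0.003], [0.001, 0.003, -1.0]]
ft_force: [0.8, -7.2, -3.7]
finger_gap: 27.2
gripper_force: 60.3
```

>>> step_arm(
  commands=[
    [0,-0.0005,0,0,0,0],
    [0,-0.001,0,0,0,0],
    [0,-0.001,0,0,0,0],
    [0,-0.001,0,0,0,0],
    [0,-0.001,0,0,0,0],
  ],
)

```text
clock: 20.65
tool_pos: [490.0, -46.7, 70.5]
tcp_rot: [[1.0, -0.001, 0.001], [-0.001, -1.0, -0.003], [0.001, 0.003, -1.0]]
ft_force: [0.7, -7.7, -4.2]
finger_gap: 27.9
gripper_force: 60.3
```

>>> step_arm(
  commands=[
    [0,0.006,0,0,0,0],
    [0,0.012,0,0,0,0],
    [0,0.018,0,0,0,0],
    [0,0.018,0,0,0,0],
    [0,0.018,0,0,0,0],
  ],
)

```text
clock: 21.07
tool_pos: [489.7, -50.3, 70.4]
tcp_rot: [[1.0, -0.002, 0.0], [-0.002, -1.0, 0.0], [0.0, -0.0, -1.0]]
ft_force: [0.7, 0.9, -1.3]
finger_gap: 27.6
gripper_force: 60.7
```

>>> step_arm(
  commands=[
    [0,0,-0.03,0,0,0],
    [0,0,-0.08,0,0,0],
    [0,0,-0.14,0,0,0],
    [0,0,-0.2,0,0,0],
    [0,0,-0.22,0,0,0],
  ],
)

```text
clock: 21.48
tool_pos: [491.7, -50.6, 139.8]
tcp_rot: [[1.0, -0.001, 0.005], [-0.001, -1.0, -0.001], [0.005, 0.001, -1.0]]
ft_force: [1.2, -0.2, -0.4]
finger_gap: 27.5
gripper_force: 60.8
```

```bash
python3 blade.py -76 -9 58 124
```

```text
21.4833 [491.68431482 -50.63599476 139.79017538] [ 1.17168467 -0.17495836 -0.44753481]
540 -76.0 354 139 [107, 107, 110, 109, 110, 109, 115, 44, 43, 43, 67, 91, 106, 103, 95, 81, 109, 109, 111, 109, 109, 111, 109, 109, 110, 109, 110, 111, 109] [-65.70880086 -86.62503977]
575 -76.0 355 90 [116, 117, 113, 114, 115, 116, 115, 95, 47, 51, 51, 76, 89, 106, 106, 106, 98, 114, 113, 114, 114, 113, 114, 112, 111, 115, 115, 111, 114] [-65.80615311 -85.84703444]
540 -9.0 264 139 [202, 205, 205, 204, 204, 202, 204, 203, 204, 207, 170, 176, 197, 204, 162, 111, 77, 57, 60, 60, 59, 67, 103, 112, 111, 113, 109, 103, 190] [  1.55944227 -19.44515687]
575 -9.0 262 91 [205, 203, 202, 204, 205, 205, 204, 204, 205, 197, 146, 159, 205, 199, 181, 122, 82, 59, 61, 61, 61, 64, 90, 117, 114, 112, 109, 106, 172] [  0.83758815 -19.30862234]
540 58.0 176 140 [209, 209, 209, 207, 208, 210, 209, 206, 206, 210, 191, 178, 193, 202, 152, 109, 77, 56, 57, 58, 58, 57, 53, 57, 59, 53, 59, 55, 60] [69.02737415 47.27393797]
575 58.0 170 92 [205, 206, 204, 206, 205, 206, 205, 204, 205, 205, 196, 169, 188, 205, 189, 146, 106, 56, 52, 57, 55, 56, 56, 56, 54, 54, 56, 55, 55] [68.55095803 47.63883979]
540 124.0 94 141 [186, 186, 185, 185, 185, 188, 188, 197, 210, 217, 203, 165, 205, 208, 58, 55, 57, 58, 55, 54, 55, 56, 55, 56, 54, 58, 56, 53, 53] [135.60383639 112.3494178 ]
575 124.0 85 95 [181, 184, 184, 185, 184, 172, 173, 196, 204, 216, 211, 181, 181, 215, 127, 53, 53, 54, 58, 54, 56, 51, 53, 55, 55, 55, 54, 56, 53] [135.36867084 112.86161452]
```

The image gives lane pitches of ≈65.2, 66.9 and 67.4 mm against ideals of 65.5, 67 and 67, so all three are set. The gauge now goes onto the free counter right of the tray.

>>> step_arm(
  commands=[
    [0.01,0.125,0,0,0,0],
    [0.02,0.25,0,0,0,0],
    [0.03,0.375,0,0,0,0],
    [0.04,0.5,0,0,0,0],
    [0.05,0.62,0,0,0,0],
  ],
)

```text
clock: 21.95
tool_pos: [503.8, -237.9, 135.5]
tcp_rot: [[1.0, -0.001, -0.001], [-0.001, -1.0, 0.0], [-0.001, -0.0, -1.0]]
ft_force: [-0.1, 0.7, -1.2]
finger_gap: 27.3
gripper_force: 60.9
```

>>> step_arm(
  commands=[
    [0,0,0.05,0,0,0],
    [0,0,0.12,0,0,0],
    [0,0,0.19,0,0,0],
    [0,0,0.25,0,0,0],
    [0,0,0.25,0,0,0],
  ],
)

```text
clock: 22.37
tool_pos: [500.4, -234.6, 56.2]
tcp_rot: [[1.0, -0.002, -0.008], [-0.002, -1.0, 0.004], [-0.008, -0.004, -1.0]]
ft_force: [-1.6, 1.4, -0.8]
finger_gap: 27.5
gripper_force: 60.8
```

>>> step_arm(
  commands=[
    [0,0,0.015,0,0,0],
    [0,0,0.03,0,0,0],
    [0,0,0.04,0,0,0],
    [0,0,0.05,0,0,0],
    [0,0,0.05,0,0,0],
  ],
)

```text
clock: 22.78
tool_pos: [504.5, -236.5, 46.5]
tcp_rot: [[1.0, -0.001, 0.0], [-0.001, -1.0, -0.0], [0.0, 0.0, -1.0]]
ft_force: [-0.4, 0.1, -0.6]
finger_gap: 27.0
gripper_force: 60.8
```

>>> step_arm(
  commands=[
    [0,0,0.003,0,0,0],
    [0,0,0.006,0,0,0],
    [0,0,0.009,0,0,0],
    [0,0,0.009,0,0,0],
    [0,0,0.009,0,0,0],
  ],
)

```text
clock: 23.2
tool_pos: [504.8, -236.7, 44.4]
tcp_rot: [[1.0, -0.002, 0.001], [-0.002, -1.0, -0.0], [0.001, 0.0, -1.0]]
ft_force: [-0.3, 1.7, 3.9]
finger_gap: 27.3
gripper_force: 61.4
```

It's on the counter: z is 44.4 with upward contact force. Release and lift.

>>> step_arm(
  commands=[
    [0,0,0,0,0,0],
    [0,0,0,0,0,0],
    [0,0,0,0,0,0],
    [0,0,0,0,0,0],
    [0,0,0,0,0,0],
  ],
  claw=55,
)

```text
clock: 23.62
tool_pos: [504.2, -236.5, 43.4]
tcp_rot: [[1.0, -0.002, -0.0], [-0.002, -1.0, 0.0], [-0.0, -0.0, -1.0]]
ft_force: [0.3, 0.6, 0.9]
finger_gap: 54.8
gripper_force: 0.0
```

>>> step_arm(
  commands=[
    [0,0,-0.03,0,0,0],
    [0,0,-0.09,0,0,0],
    [0,0,-0.18,0,0,0],
    [0,0,-0.28,0,0,0],
    [0,0,-0.4,0,0,0],
  ],
)

```text
clock: 24.03
tool_pos: [503.0, -235.9, 163.7]
tcp_rot: [[1.0, -0.002, -0.003], [-0.002, -1.0, 0.002], [-0.003, -0.002, -1.0]]
ft_force: [0.6, -0.7, 0.4]
finger_gap: 55.0
gripper_force: 0.0
```

>>> step_arm(
  commands=[
    [0,0,-0.08,0,0,0],
    [0,0,-0.1,0,0,0],
    [0,0,-0.1,0,0,0],
    [0,0,-0.1,0,0,0],
    [0,0,-0.1,0,0,0],
  ],
)

```text
clock: 24.45
tool_pos: [503.0, -235.9, 191.6]
tcp_rot: [[1.0, -0.002, -0.003], [-0.002, -1.0, 0.002], [-0.003, -0.002, -1.0]]
ft_force: [-0.1, -0.1, 0.0]
finger_gap: 55.0
gripper_force: 0.0
```

```bash
python3 -c "
from h import *
o=r.get_obs();print(o['clock'],o['tool_pos'],o['finger_gap'],o['ft_force'])
m=camera_model('wrist');im=camera('wrist')
x0,y0=proj(m,[[505,-237,80]])[0].astype(int);print(x0,y0)
hsv=cv2.cvtColor(im,40);k=((hsv[...,1]<25)&(hsv[...,2]>60)).astype(np.uint8)
# expected outlines if upright: grip top corners and block top corners; local gradient along edges
g=cv2.cvtColor(im,6)
P=proj(m,[[505+s*20,-237+t*37.5,34] for s,t in((-1,-1),(-1,1),(1,1),(1,-1))]);print(P.round().tolist())
r0=int(P[2:,1].mean());c0,c1=int(P[1:3,0].min()),int(P[:,0].max())
print(g[r0+4,c0-12:c0+13].tolist(),g[r0+4,c1-12:c1+13].tolist())
mid=int((c0+c1)/2)-35;print(g[r0-14:r0+12,mid].tolist())
"
```

```text
24.45 [ 503.04707612 -235.8702723   191.58992864] 55.03571540670719 [-0.12852693 -0.14027943  0.02198705]
321 191
[[359.0, 196.0], [284.0, 196.0], [282.0, 156.0], [361.0, 156.0]]
[171, 173, 171, 174, 171, 172, 170, 172, 171, 168, 169, 168, 167, 201, 205, 204, 208, 143, 131, 116, 106, 94, 93, 95, 93] [131, 126, 131, 129, 131, 130, 129, 129, 129, 137, 124, 118, 90, 93, 93, 95, 93, 92, 92, 91, 90, 93, 90, 91, 93]
[172, 176, 175, 175, 174, 182, 180, 143, 67, 64, 73, 67, 90, 160, 203, 211, 207, 208, 208, 207, 209, 208, 210, 208, 209, 208]
```

The gauge outline matches the prediction for it standing upright, so I'm handing the job in.

```bash
python3 -c "
from bench import r
print(r.finish_job())"
```

```text
the job is handed in; nothing more can be done
None
```

The job is handed in, with no verdict shown: all three dividers were drawn left with the wide gauge to 64 mm lanes (camera check within about 0.5 mm), and the gauge stands upright on the counter to the right of the tray.

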